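# Seat a filter cartridge with the ratchet press

## Robot

A 6-joint arm with a two-finger parallel gripper is mounted at the origin on the work surface. World frame = base frame: x ahead of the robot, y to its left, z up, the work surface at z = 0. Lengths are in m, angles in rad, forces in N, time in s.
With the tool pointing down it reaches from about 0.35 to 1 m from the base axis. Payload 7.1 kg.
Tool frame: the origin (TCP) lies between the finger pads; the fingertips stand 22 mm ahead of it and the grasp point (between the pads) lies 3 mm ahead of it; x points along the fingers, y is the direction in which the jaws open and shut, and the axes are right-handed (so a half turn about x gives the same grasp; the last joint's range is limited). The gripper opens to 85 mm and grips with 20 to 120 N. Pads are 22 mm wide; open, the fingers measure 114 mm over their backs; the gripper's body (76 mm by 85 mm) begins 54 mm behind the grasp point. The pads swing forward as they close: fully open they stand 13 mm farther back than shut.
Start: joints at [1.186, 0.423, 1.63, -0, 1.089, -0.019], TCP at [0.224, 0.584, 0.253] pointing down, gripper open.
Joint ranges: [-3, 3], [-0.9, 2.11], [0.09, 2.58], [-1.31, 4.45], [0.11, 2.69], [-2.54, 2.54]. Speed limits (rad/s): [2.39, 2.39, 3.01, 3.14, 3.14, 3.14].

## Interface

Orientations are given as a rotation vector (axis times angle).
In Python, from rig import manip gives the robot as it stands. The module is installed in compiled form; this text tells all that it offers. Calls block until the motion is done:
- manip.move_to(position, orientation): joint-space move of the TCP to a pose.
- manip.servo_line(position, orientation=None, rate=0.15): straight line of the TCP; orientation=None keeps the orientation; rate is the mean speed in m/s.
- manip.set_joints(angles): joint-space move.
- manip.command_gripper(opening, f_grip=None): finger opening in m; f_grip is the grip in N (None keeps the last); returns when the fingers have stopped.
- manip.hold(seconds).
- manip.solve_ik(position, orientation): joint angles nearest the present ones, or None.
- manip.camera(name): name is "side" or "top"; returns a dict with "image" (480x640x3 uint8, red, green, blue), "fx", "fy", "cx", "cy" (pixels), "k1" (the pictures are not rectified: a ray, as slopes to the right and down, at radius r is drawn at 1 + k1 r^2 times it, then the intrinsics apply), "cam_to_world" (4x4, takes a point from camera to world coordinates). Camera axes: x right, y down, z forward; pixel columns grow to the right and rows downward; lengths in m; the calibration is good to about 2 mm. A picture is of the moment at which its call begins. There is no depth.
A pose or a line that the arm cannot do raises manip.IKError and nothing moves.
- manip.sign_off(): hands the job in, once; it reports no verdict.
Readings, each from a call of its own:
- manip.get_time(): time.
- manip.get_joint_positions(): joint angles.
- manip.get_joint_vel(): joint speeds.
- manip.get_tau(): joint torques, N m.
- manip.get_position(): TCP position.
- manip.get_ee_rot(): TCP orientation.
- manip.get_contact_force(): force on the tool from outside, world axes, zero at the start.
- manip.get_torque(): the same for the moment, N m.
- manip.get_width(): finger opening in m.
Only numpy, scipy, OpenCV 4.12 (cv2) and the standard library are available. Lean on these libraries where they do the work, as an engineer would, in place of code of your own. Each camera call takes 0.05 s, during which the arm holds its last target. There are 200 camera calls.

## Task

Wind the press's black knob forward (clockwise from above), click by click, until the white filter cartridge is pushed home against the unseen seat inside the hood; then give one click more so that the ratchet alone keeps it firmly pressed, no harder, and take your hand off the knob for a moment. Then flip the pawl up and right back so that it stays off the ratchet, and turn the knob back to its starting stop, leaving the cartridge home, the pawl thrown back, and everything else on the bench where it stands. Never force the knob backwards against the pawl.

Things in the scene. Friction and masses are not known exactly. Their poses are not given: they have to be found in the camera images.
- press: Bench ratchet press, screwed down: plate 360 x 110 x 8 mm, grey gearbox 110 x 100 mm, 50 mm high. Origin on the table under the knob's vertical axis; x is the ram's pushing direction, z up. Plate from x = -140 to 220 mm, trough (35 mm high) from x = 80 mm, hood 64 mm wide, 74 mm high, x = 158 to 216 mm. A seat hidden in the hood stops the cartridge; its depth, unmeasured, varies by 32 mm.
- knob_angle (a joint): Knob angle, rad: 0 at the starting stop (ram fully back), growing clockwise from above to 3.3; drives the ram 20 mm per rad. A click is 0.524 rad. The pawl drops behind a tooth as the angle passes 0.524 n + 0.03 (n = 1, 2..; turn 0.06 past 0.524 n to be sure) and holds the knob at about 0.524 n - 0.02. With the pawl off and load on, the spring throws the knob back until the load is gone.
- handle_grip (a point): Grip point of the knob's handle, on the knob's axis, 123 mm above the table. The handle is a black bar 44 mm long, 14 mm wide and 30 mm high (from 107 to 137 mm above the table); its x axis goes across the 14 mm width (at knob angle 0 it equals the press's x) and turns with the knob. Below it: a stem 20 mm across, and the ratchet wheel, 106 mm across, tooth tops 65 mm above the table.
- knob: The knob: black bar handle and stem on a steel ratchet wheel 106 mm across (origin on the axis at the wheel's underside, 50 mm above the table) with 12 saw teeth 7 mm high on its upper face. Free turning takes about 0.03 N m. Once the cartridge is home, each further click adds about 0.16 N m at the knob.
- pawl_angle (a joint): Angle of the drop pawl, rad: about 0 lying with its nose behind a tooth (up to 0.15 while a tooth passes under it), 2.1 thrown right back against its rest, away from the knob. It is held by its weight alone: its balance point is near 1.1; let go past it, it falls back to 2.1, before it, it falls in again. It counts as thrown back above 1.7.
- pawl_grip (a point): Middle of the pawl's finger pin: a dark cylinder 12 mm thick and 18 mm long, lying along the press's y axis, on a thin post. With the pawl in, it stands 107 mm above the table and 80 mm from the knob's axis on the side away from the trough (press x = -80 mm). It swings about point pawl_hinge: 38 mm from it, arching over,  away from the knob.
- pawl_hinge (a point): Hinge axis of the pawl, parallel to the press's y axis, at press x = -92 mm, 71 mm above the table, between two bracket cheeks 28 mm over all, 76 mm high. The pawl's arm is 9 mm wide and reaches 54 mm from here to the end of the nose.
- pawl: The steel drop pawl; its nose, 14 x 5 x 15 mm, 47 mm from the hinge, drops behind the teeth. Origin on the hinge axis.
- pad: Round rubber pad, 28 mm across, at the front of the ram, 35 mm above the table; origin at the centre of its front face, 80 mm from the knob's axis when the ram is fully back. Sprung against the ram, 0.75 N per mm: 8 N per click once the cartridge is home. 7 to 17 N left on by the ratchet is firm; 24 N is too hard for the cartridge.
- cartridge: White filter cartridge, a cylinder 36 mm across and 70 mm long with two steel bands, lying loose in the trough; origin at its centre, x along its length (same way as the press's x).
- media_bottle: Bystander: bottle 70 mm across, 150 mm high; origin at its foot.
- beaker: Bystander: clear beaker 66 mm across, 90 mm high.
- clamp_ring: Bystander: flat steel clamp ring 52 mm across, 12 mm high.
- spare_cartridge: Bystander: small white cartridge standing upright with a neck, 32 mm across, 70 mm high.
- stopper: Bystander: rubber stopper 32 mm across, 28 mm high.
- wrench: Bystander: wrench lying flat; origin at its underside.
- jar: Bystander: amber jar 56 mm across, 75 mm high.
Things that resemble listed ones, but are neither listed nor needed, are in the scene too. Leave any green or red look-alike of the cartridge alone.

How it is judged:
By the outcome, as a careful person would: the job done as asked, in the order asked, and still so for the second after the job is handed in, with the robot touching nothing.
It also fails if it takes over 72 s, if anything falls off the work surface, if the arm or the gripper's body presses on something with over 40 N, if the wrist force passes 120 N, or if a joint passes its speed limit or range.

## Working session

There is one attempt and no reset: what is moved stays moved. The work goes in short steps, each a Python script; the robot and the scene stay as the last script left them, time stands still between calls to the robot, and variables do not carry over. Pictures are saved under pics/ and viewed, about 8 in all and at most 12, crops included, and the job is handed in when it is done.

```bash
mkdir -p pics; cat > h.py <<'E'
import numpy as np, cv2
from rig import manip as m
from scipy.spatial.transform import Rotation as R
def snap(n,f):
    c=m.camera(n); cv2.imwrite(f,c["image"][:,:,::-1]); return c
def ray(c,u,v):
    x,y=(u-c["cx"])/c["fx"],(v-c["cy"])/c["fy"]; a,b=x,y
    for _ in range(20):
        k=1+c["k1"]*(a*a+b*b); a,b=x/k,y/k
    T=np.array(c["cam_to_world"]); return T[:3,3],T[:3,:3]@np.array([a,b,1])
def at_z(c,u,v,z):
    o,d=ray(c,u,v); return o+d*(z-o[2])/d[2]
def proj(c,p):
    T=np.array(c["cam_to_world"]); q=T[:3,:3].T@(np.array(p)-T[:3,3]); a,b=q[0]/q[2],q[1]/q[2]
    k=1+c["k1"]*(a*a+b*b); return np.array([a*k*c["fx"]+c["cx"],b*k*c["fy"]+c["cy"]])
E
python3 - <<'E'
from h import *
for n in("top","side"):
    c=snap(n,f"pics/{n}0.png"); print(n,c["fx"],c["cx"],c["cy"],c["k1"],np.round(c["cam_to_world"],3).tolist())
print(m.get_ee_rot(),m.get_time())
E
```

```text
top 504.1822881513964 317.2111071352723 236.85212233261504 -0.09804381126954236 [[0.015, -0.991, 0.132, 0.416], [-1.0, -0.012, 0.021, -0.011], [-0.019, -0.133, -0.991, 1.146], [0.0, 0.0, 0.0, 1.0]]
side 578.3511780488107 320.7109664964983 244.0242025149243 0.06503215220481098 [[0.996, -0.065, 0.056, 0.476], [-0.086, -0.759, 0.645, -0.769], [0.001, -0.648, -0.762, 1.041], [0.0, 0.0, 0.0, 1.0]]
[ 0.2858757   1.55191277 -0.28811589] 0.1
```

View pics/top0.png

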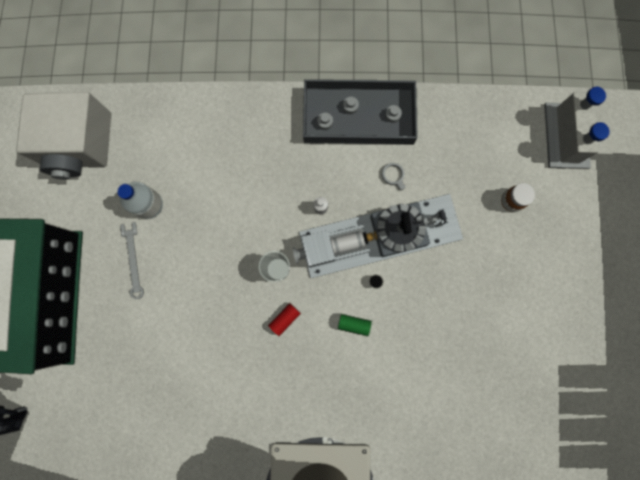

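View pics/side0.png

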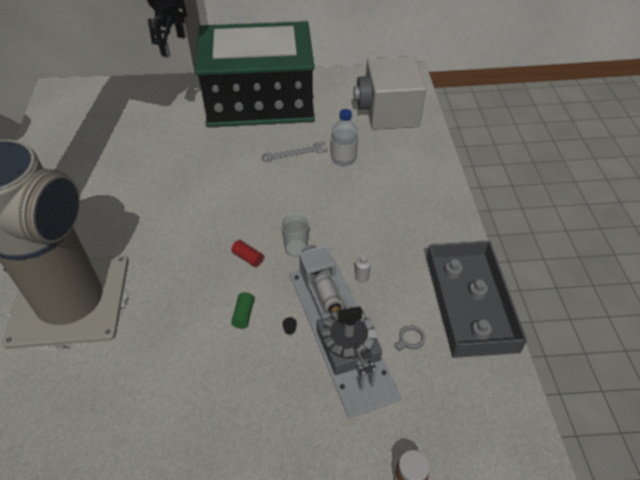

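Top view: the press lies around (380,235), with the knob at about (404,225), the pawl at about (437,217), the hood at about (318,248) and the white cartridge at about (348,241). The red (285,320) and green (355,325) cylinders are the look-alikes, so I'll leave them alone. The beaker (274,266) is close to the hood end. I'll enlarge both views of the press next.

```bash
python3 - <<'E'
import cv2,numpy as np
a=cv2.imread('pics/top0.png')[185:285,290:470]; b=cv2.imread('pics/side0.png')[240:420,280:410]
a=cv2.resize(a,None,fx=4.4,fy=4.4,interpolation=cv2.INTER_CUBIC)
cv2.imwrite('pics/c_top.png',a)
b=cv2.resize(b,None,fx=3.3,fy=3.3,interpolation=cv2.INTER_CUBIC);cv2.imwrite('pics/c_side.png',b)
E
```

```text
(no output)
```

View pics/c_top.png

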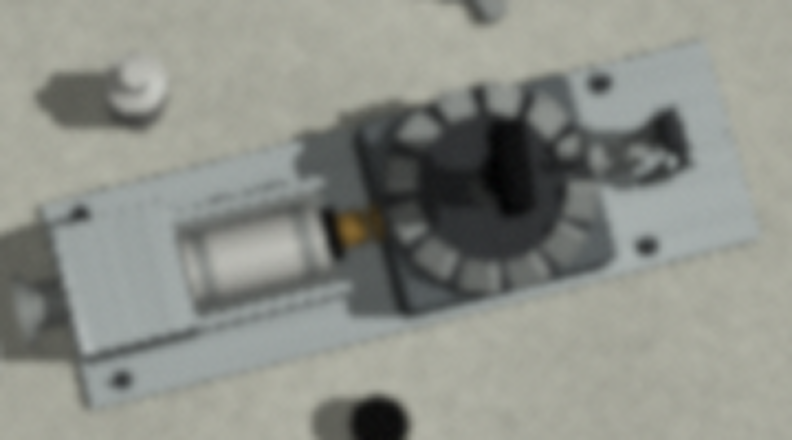

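View pics/c_side.png

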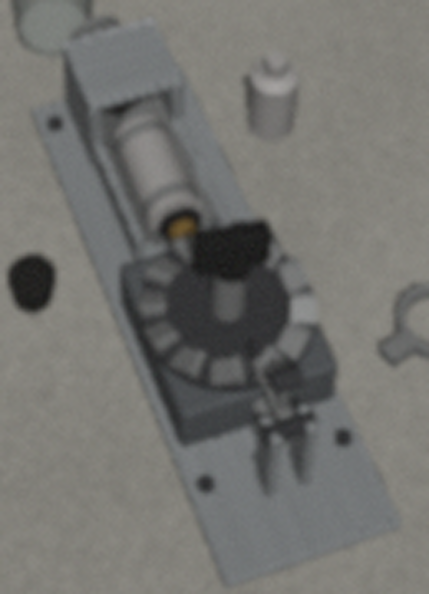

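```bash
cat > fit.py <<'E'
from h import *
from scipy.optimize import least_squares
ct=m.camera("top"); cs=m.camera("side")
T=lambda x,y:(290+x/4.4-.4,185+y/4.4-.4); S=lambda x,y:(280+x/3.3-.35,240+y/3.3-.35)
obs=[(ct,T(757,237),(-140,55,8)),(ct,T(705,40),(-140,-55,8)),(ct,T(40,207),(220,-55,8)),(ct,T(90,408),(220,55,8)),
(cs,S(230,585),(-140,55,8)),(cs,S(400,520),(-140,-55,8)),(cs,S(35,110),(220,55,8))]
def W(p,q): c,s=np.cos(p[2]),np.sin(p[2]); x,y,z=np.array(q)/1000; return np.array([p[0]+c*x-s*y,p[1]+s*x+c*y,z])
def res(p,o=obs): return np.concatenate([proj(c,W(p,q))-uv for c,uv,q in o])
for o in (obs[:4],obs[4:],obs):
    r=least_squares(res,[.5,-.15,1.7],args=(o,)); print(r.x,np.round(r.fun,1))
p=r.x
print("top: handle",[(proj(ct,W(p,q))-[290,185])*4.4 for q in((0,-22,137),(0,22,137),(-80,-9,107),(-80,9,107),(80,0,35))])
print("side",[(proj(cs,W(p,q))-[280,240])*3.3 for q in((0,-22,137),(0,22,137),(-80,-9,107),(-80,9,107),(0,0,137))])
E
python3 fit.py
```

```text
[ 0.58396232 -0.16994999  1.83175349] [ 1.2  0.5 -0.3 -0.5 -0.6 -0.6 -0.3  0.6]
[ 0.5841025  -0.16948811  1.83080872] [-0.8 -0.3  1.4  0.7 -0.7 -0.8]
[ 0.58400341 -0.16974159  1.83146603] [ 1.1  0.5 -0.4 -0.5 -0.7 -0.6 -0.4  0.5 -0.8 -0.1  1.4  0.8 -0.8 -0.7]
top: handle [array([498.88383801, 114.98714179]), array([524.31826299, 206.4006157 ]), array([657.97826414, 112.12497185]), array([668.37400205, 148.24938776]), array([327.5038158 , 231.91694556])]
side [array([269.357047  , 220.37106463]), array([197.15648626, 242.37454287]), array([300.22849504, 371.28402241]), array([270.10956211, 381.05873899]), array([233.41445806, 231.31845517])]
```

The plate fits from both cameras agree within 1 mm, and the handle and pawl pin reproject where they appear. Next I'll check wrist range and go above the knob.

```bash
cat >> h.py <<'E'
P=np.array([.5840,-.1697,1.8315])
def W(q,p=P): c,s=np.cos(p[2]),np.sin(p[2]); x,y,z=np.array(q)/1000; return np.array([p[0]+c*x-s*y,p[1]+s*x+c*y,z])
def ori(yaw,ax=None):  # tool y at world yaw, tool x = ax (default down)
    x=np.array([0,0,-1.]) if ax is None else ax
    y=np.array([np.cos(yaw),np.sin(yaw),0]); return R.from_matrix(np.c_[x,y,np.cross(x,y)]).as_rotvec()
E
python3 - <<'E'
from h import *
for k in(-1,0,1):
  for t in (0,.5,1.5,2.5,3.3):
    q=m.solve_ik(W((0,0,126)),ori(P[2]+k*np.pi-t)); print(k,t,None if q is None else np.round(q,2))
E
```

```text
-1 0 [-0.3   0.56  1.74  0.    0.83  1.01]
-1 0.5 [-0.3   0.56  1.74  0.    0.83  1.51]
-1 1.5 [-0.3   0.56  1.74 -0.    0.83  2.51]
-1 2.5 None
-1 3.3 [-0.3   0.56  1.74 -0.    0.83 -1.98]
0 0 [-0.3   0.56  1.74 -0.    0.83 -2.13]
0 0.5 [-0.3   0.56  1.74 -0.    0.83 -1.63]
0 1.5 [-0.3   0.56  1.74 -0.    0.83 -0.63]
0 2.5 [-0.3   0.56  1.74 -0.    0.83  0.37]
0 3.3 [-0.3   0.56  1.74 -0.    0.83  1.17]
1 0 [-0.3   0.56  1.74  0.    0.83  1.01]
1 0.5 [-0.3   0.56  1.74  0.    0.83  1.51]
1 1.5 [-0.3   0.56  1.74  0.    0.83  2.51]
1 2.5 None
1 3.3 [-0.3   0.56  1.74 -0.    0.83 -1.98]
```

```bash
python3 - <<'E'
from h import *
o=ori(P[2])
m.move_to(W((0,0,240)),o); print(m.get_time(),m.get_joint_positions())
m.command_gripper(.05,50)
m.servo_line(W((0,0,165)),o); f0=m.get_contact_force(); print(f0,m.get_torque())
m.servo_line(W((0,0,127)),o); print(m.get_contact_force(),m.get_position()-W((0,0,127)))
snap("side","pics/s1.png"); i=snap("top","pics/t1.png")["image"]
s=cv2.imread("pics/s1.png")[200:380,280:430];t=cv2.imread("pics/t1.png")[150:300,300:470]
cv2.imwrite("pics/a1.png",np.hstack([cv2.resize(s,(375,450),interpolation=2),cv2.resize(t,(420,371),interpolation=2) if 0 else cv2.resize(t,(425,450),interpolation=2)]))
print(m.get_time())
E
```

```text
3.1333 [-3.01323695e-01  4.13715971e-01  1.67913318e+00  1.17724852e-04
  1.04876023e+00 -2.13364739e+00]
[ 0.20188923 -0.91887909  0.78140788] [-0.01304936  0.01190494  0.04061296]
[ 0.42303304 -0.49892292 -0.09578208] [ 1.49203670e-04 -5.21651667e-05  4.10650874e-04]
4.725
```

View pics/a1.png

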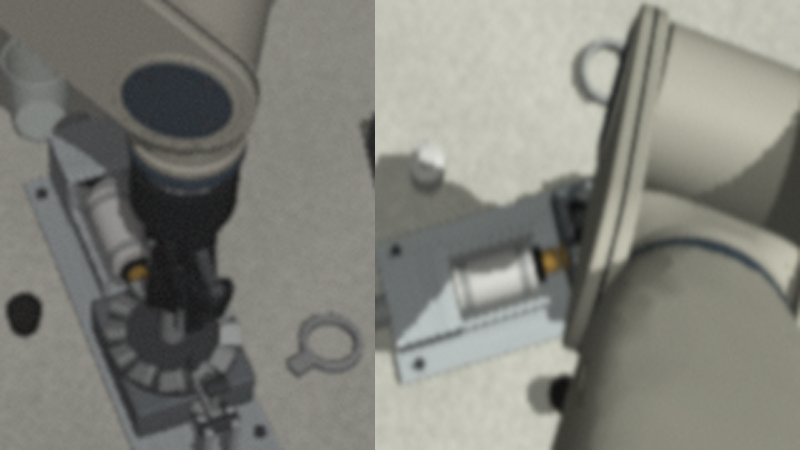

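The fingers straddle the handle: in the left half it sits at about (175,300) between them. The pawl pin at (215,410) is clear. Now I'll close the gripper and read the side load.

```bash
python3 - <<'E'
from h import *
m.command_gripper(0,40); m.hold(.2)
print(m.get_width(),m.get_contact_force(),m.get_torque(),m.get_time())
E
```

```text
0.013882517426710702 [-3.29895738  2.9647859  13.00026835] [ 0.3767455   0.39583065 -0.00172886] 5.3417
```

```bash
cat >> h.py <<'E'
Q0=-2.1336
def turn(t,step=.105):
    q=np.array(m.get_joint_positions()); a=q[5]-Q0; n=max(1,int(np.ceil(abs(t-a)/step)))
    for b in np.linspace(a,t,n+1)[1:]:
        q[5]=Q0+b; m.set_joints(q); m.hold(.04)
        M=np.mean([m.get_torque() for _ in range(3)],0); F=m.get_contact_force()
        print("%.3f cmd %.3f Mz %.3f F %s t %.2f"%(m.get_joint_positions()[5]-Q0,b,M[2],np.round(F,1),m.get_time()))
E
python3 - <<'E'
from h import *
turn(.584); turn(1.108)
snap("side","pics/s2.png")
E
```

```text
0.094 cmd 0.097 Mz -0.003 F [-1.   0.   0.7] t 5.63
0.191 cmd 0.195 Mz -0.091 F [-1.2 -0.4  0.9] t 5.92
0.288 cmd 0.292 Mz 0.027 F [-2.9 -2.6  2.3] t 6.22
0.385 cmd 0.389 Mz -0.011 F [-2.3 -3.2  2.8] t 6.51
0.483 cmd 0.487 Mz -0.116 F [-3.  -3.7  3.4] t 6.80
0.580 cmd 0.584 Mz 0.011 F [-3.  -4.7  2.4] t 7.09
0.664 cmd 0.668 Mz 0.062 F [-1.7 -3.7  2.2] t 7.38
0.753 cmd 0.756 Mz 0.051 F [-2.9 -4.3  0.4] t 7.67
0.841 cmd 0.844 Mz 0.014 F [-3.  -3.7  2.4] t 7.97
0.929 cmd 0.932 Mz 0.000 F [-3.7 -4.5  2.9] t 8.26
1.017 cmd 1.020 Mz -0.066 F [-4.1 -4.9  3.8] t 8.55
1.105 cmd 1.108 Mz 0.061 F [-3.7 -5.6  3.4] t 8.84
```

```bash
cat >> h.py <<'E'
def meas(n=8):
    A=[];T=[]
    for _ in range(n):
        A.append(m.get_torque()[2]);T.append(m.get_tau()[5]); m.hold(.02)
    print("  avg Mz %.3f sd %.3f tau6 %.3f sd %.4f t %.2f"%(np.mean(A),np.std(A),np.mean(T),np.std(T),m.get_time()))
E
python3 - <<'E'
from h import *
meas(); turn(1.37); meas(); turn(1.632); meas()
snap("side","pics/s3.png")
a=[cv2.resize(cv2.imread(f"pics/{n}.png")[230:330,270:350],None,fx=3.3,fy=4,interpolation=2) for n in("s1","s2","s3")]
cv2.imwrite("pics/a3.png",np.hstack(a))
E
```

```text
avg Mz 0.039 sd 0.044 tau6 0.037 sd 0.0040 t 9.03
1.189 cmd 1.193 Mz 0.039 F [-2.8 -4.3  1.9] t 9.32
1.278 cmd 1.282 Mz 0.002 F [-2.9 -4.9  2.6] t 9.61
1.366 cmd 1.370 Mz 0.017 F [-3.2 -4.9  3.7] t 9.90
  avg Mz 0.017 sd 0.024 tau6 0.043 sd 0.0190 t 10.03
1.449 cmd 1.455 Mz 0.060 F [-2.9 -4.2  3. ] t 10.32
1.538 cmd 1.543 Mz -0.111 F [-3.5 -4.7  2.9] t 10.62
1.627 cmd 1.632 Mz 0.037 F [-4.  -5.3  3.4] t 10.91
  avg Mz 0.025 sd 0.028 tau6 0.049 sd 0.0191 t 11.04
```

View pics/a3.png

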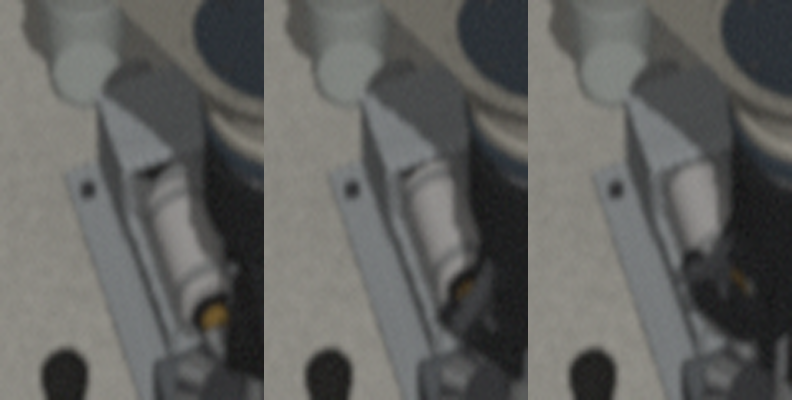

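The cartridge has moved steadily into the hood over the three views, with no load on the knob yet. I'll wind one more click.

```bash
python3 - <<'E'
from h import *
for t in(1.763,1.894,2.025,2.156): turn(t,.14); meas()
snap("side","pics/s4.png")
E
```

```text
1.756 cmd 1.763 Mz 0.038 F [-3.4 -4.8  2.2] t 11.39
  avg Mz 0.014 sd 0.034 tau6 0.046 sd 0.0273 t 11.53
1.887 cmd 1.894 Mz 0.009 F [-3.  -3.8  2.6] t 11.82
  avg Mz 0.011 sd 0.030 tau6 0.042 sd 0.0260 t 11.96
2.018 cmd 2.025 Mz 0.065 F [-2.5 -4.6  3.2] t 12.26
  avg Mz 0.025 sd 0.026 tau6 0.036 sd 0.0258 t 12.39
2.148 cmd 2.156 Mz -0.031 F [-2.7 -5.1  3.5] t 12.69
  avg Mz 0.000 sd 0.030 tau6 0.036 sd 0.0170 t 12.82
```

```bash
python3 - <<'E'
from h import *
for t in(2.287,2.418,2.549,2.680): turn(t,.14); meas(10)
snap("side","pics/s5.png")
a=[cv2.resize(cv2.imread(f"pics/{n}.png")[230:330,290:350],None,fx=4.4,fy=4.4,interpolation=2) for n in("s3","s4","s5")]
cv2.imwrite("pics/a5.png",np.hstack(a))
E
```

```text
2.279 cmd 2.287 Mz 0.011 F [-2.9 -4.1  3.5] t 13.18
  avg Mz 0.062 sd 0.036 tau6 0.079 sd 0.0249 t 13.34
2.410 cmd 2.418 Mz 0.177 F [-4.1 -3.8  3.6] t 13.64
  avg Mz 0.136 sd 0.025 tau6 0.090 sd 0.0710 t 13.81
2.543 cmd 2.549 Mz 0.142 F [-4.3 -2.5  3.3] t 14.11
  avg Mz 0.172 sd 0.036 tau6 0.166 sd 0.0660 t 14.28
2.674 cmd 2.680 Mz 0.240 F [-3.7 -2.   5.2] t 14.57
  avg Mz 0.222 sd 0.029 tau6 0.197 sd 0.0605 t 14.74
```

View pics/a5.png

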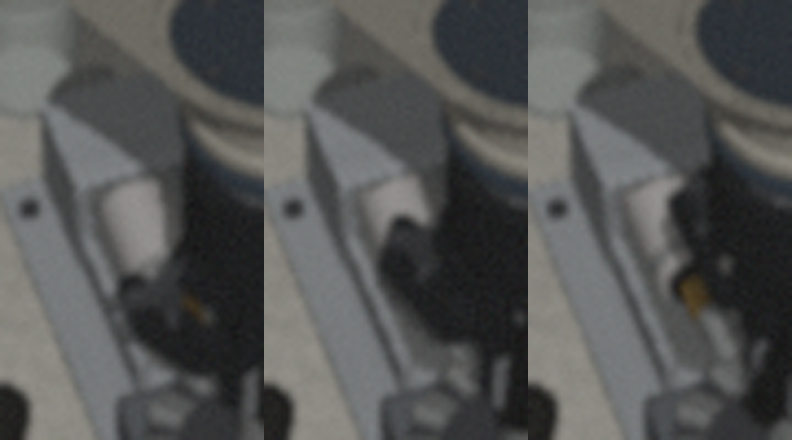

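Load appears from about 2.1 rad, so the cartridge is home. I'll average the torque for longer before deciding whether this click is the extra one.

```bash
python3 - <<'E'
from h import *
meas(60); turn(2.64); meas(40); turn(2.68); meas(20)
E
```

```text
avg Mz 0.220 sd 0.032 tau6 0.224 sd 0.0030 t 15.79
2.640 cmd 2.640 Mz 0.221 F [-3.3 -2.4  5.3] t 16.08
  avg Mz 0.202 sd 0.029 tau6 0.198 sd 0.0131 t 16.75
2.679 cmd 2.680 Mz 0.152 F [-4.8 -3.1  5.2] t 17.04
  avg Mz 0.215 sd 0.035 tau6 0.213 sd 0.0054 t 17.38
```

The spring torque is about 0.20 N m, which is roughly 10 N now and about 8.7 N once the tooth takes it. The cartridge came home at about 2.03 rad, within click 4, so click 5 is the "one more" and fits 7–17 N. I'll make sure the tooth has dropped, then release and look.

```bash
python3 - <<'E'
from h import *
turn(2.70); m.command_gripper(.05); m.hold(.3)
print(m.get_contact_force(),m.get_torque())
m.servo_line(W((0,0,200)),rate=.2)
m.hold(.5)
m.move_to(W((60,-120,300)),ori(P[2]-1.57)); print(m.get_time())
snap("side","pics/s6.png"); snap("top","pics/t6.png")
s=cv2.imread("pics/s6.png")[240:400,280:400];t=cv2.imread("pics/t6.png")[185:285,300:470]
cv2.imwrite("pics/a6.png",np.hstack([cv2.resize(s,(337,450),interpolation=2),cv2.resize(t,(460,450),interpolation=2)]))
cs=m.camera("side")
for t in(2.1,2.6,2.7):
  for e in(-22,22): print(t,(proj(cs,W((e*np.sin(t),e*np.cos(t),137)))-[280,240])*2.81)
E
```

```text
2.700 cmd 2.700 Mz 0.198 F [-4.5 -1.4  4.6] t 17.67
[-0.08302108 -0.08456819 -0.16906988] [ 0.01844709 -0.05227769  0.026971  ]
20.325
2.1 [193.77822625 224.51226301]
2.1 [203.58244113 170.05113659]
2.6 [178.53740992 218.60966462]
2.6 [218.53944781 175.68058277]
2.7 [175.99770348 216.71778732]
2.7 [221.06779695 177.49882734]
```

View pics/a6.png

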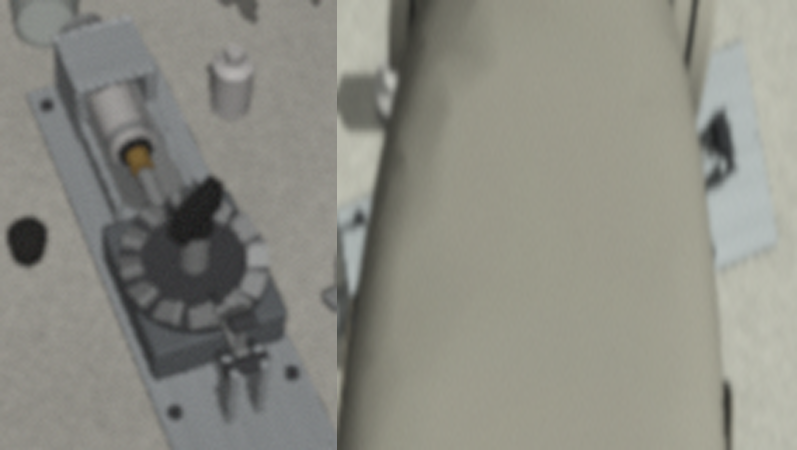

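The handle runs from (175,225) to (218,182), which matches the predicted 2.6 rad, so the pawl is holding it with the hand off. Next I'll flip the pawl by pushing its pin along its arc with closed fingers.

```bash
python3 - <<'E'
from h import *
o=ori(P[2]-np.pi/2)
m.command_gripper(0,40)
m.move_to(W((-52,0,200)),o); m.servo_line(W((-52,0,126)),o,rate=.15); print(m.get_contact_force(),m.get_time())
a0=np.arctan2(36,12)
for th in np.arange(0,1.41,.1):
    a=a0+th; x=-92+38*np.cos(a)+6+11-(1 if th<1.2 else 2); z=71+38*np.sin(a)-4+22
    m.servo_line(W((x,0,z)),o,rate=.05); print(round(th,1),np.round(m.get_contact_force(),1),round(m.get_time(),2))
snap("side","pics/s7.png")
s=cv2.imread("pics/s7.png")[240:400,280:400]
cv2.imwrite("pics/a7.png",cv2.resize(s,(450,600),interpolation=2))
E
```

```text
[0.14374129 0.19131496 0.88564741] 22.4417
0.0 [0.3 0.5 0.2] 22.83
0.1 [-0.   0.4  0.5] 23.08
0.2 [ 0.1 -0.4 -0.1] 23.33
0.3 [-0.5 -0.6 -0.4] 23.58
0.4 [-0.1  0.6 -0.8] 23.83
0.5 [-0.1 -0.5  0.5] 24.08
0.6 [-0.5 -0.1  0. ] 24.33
0.7 [0.2 0.8 0. ] 24.58
0.8 [-0.7 -0.5  0.4] 24.83
0.9 [-0.1 -0.1 -0.6] 25.08
1.0 [ 0.5 -0.1  1. ] 25.33
1.1 [-0.6  0.1  0.8] 25.58
1.2 [0.2 1.  0.2] 25.83
1.3 [ 0.4 -0.5  0.6] 26.08
1.4 [ 1.  -0.1  2.5] 26.33
```

View pics/a7.png

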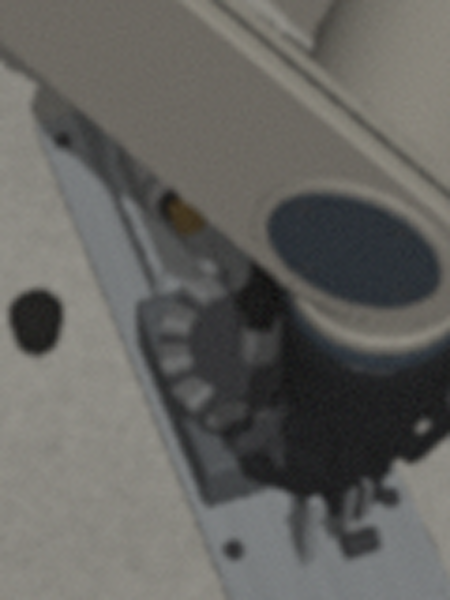

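The pawl has swung over, with the pin now at about (360,540) beyond the brackets. I'll retreat straight up and check from clear.

```bash
python3 - <<'E'
from h import *
p=np.array(m.get_position())
for z in(.12,.14,.16,.21):
    m.servo_line([p[0],p[1],z],rate=.08); print(np.round(m.get_contact_force(),1))
m.move_to(W((60,-120,300)),ori(P[2]-1.57)); print(m.get_time())
c=snap("side","pics/s8.png")
s=cv2.imread("pics/s8.png")[240:400,280:400]
cv2.imwrite("pics/a8.png",cv2.resize(s,(450,600),interpolation=2))
for t in(1.8,2.0,2.1,2.6): print(t,[np.round((proj(c,W((e*np.sin(t),e*np.cos(t),137)))-[280,240])*3.75) for e in (-22,22)])
print("pin at 2.1",(proj(c,W((-129,0,63)))-[280,240])*3.75)
E
```

```text
[-0.  -0.7 -0.2]
[ 1.1 -0.9 -0.5]
[-0.7  0.6 -0.3]
[0.  0.8 0.4]
29.1833
1.8 [array([272., 300.]), array([259., 227.])]
2.0 [array([263., 300.]), array([267., 226.])]
2.1 [array([259., 300.]), array([272., 227.])]
2.6 [array([238., 292.]), array([292., 234.])]
pin at 2.1 [357.94265422 557.49954611]
```

View pics/a8.png

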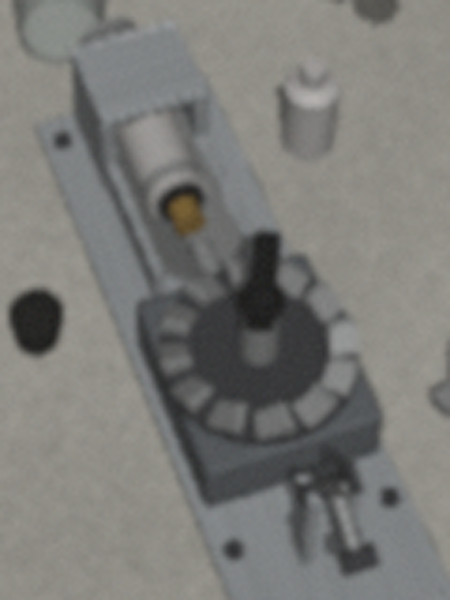

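The pin is at (358,557), exactly where 2.1 rad predicts, so the pawl is thrown right back. The knob sprang to about 2.05 rad with the pad still at the cartridge. Now I'll turn it back to the stop.

```bash
python3 - <<'E'
from h import *
o=ori(P[2]-2.05)
m.command_gripper(.05,40)
m.move_to(W((0,0,200)),o); m.servo_line(W((0,0,127)),o); m.command_gripper(0,40); m.hold(.1)
print(m.get_joint_positions()[5]-Q0,m.get_width(),m.get_contact_force())
turn(.1,.33); turn(.0,.05); meas(5); turn(-.02,.02); meas(5)
E
```

```text
2.049660640996076 0.013306520773159879 [-6.87937339  2.77492491 13.70214491]
1.728 cmd 1.725 Mz -0.036 F [-1.6  0.3 -3.2] t 32.07
1.405 cmd 1.400 Mz -0.018 F [-4.2 -0.2  0.8] t 32.52
1.081 cmd 1.075 Mz 0.026 F [-5.2  0.1  2.1] t 32.97
0.756 cmd 0.750 Mz 0.024 F [-6.1 -0.5  3. ] t 33.42
0.431 cmd 0.425 Mz 0.013 F [-5.9 -0.4  2.8] t 33.87
0.106 cmd 0.100 Mz 0.023 F [-5.6 -1.6  1.6] t 34.32
0.074 cmd 0.071 Mz 0.005 F [-3.3 -0.7 -0. ] t 34.61
0.037 cmd 0.035 Mz 0.001 F [-3.8  0.2  0.7] t 34.90
0.001 cmd 0.000 Mz 0.020 F [-3.2 -1.5  1.5] t 35.19
  avg Mz 0.006 sd 0.021 tau6 -0.016 sd 0.0026 t 35.27
-0.009 cmd -0.009 Mz -0.518 F [-3.3 -0.2  0.4] t 35.57
-0.020 cmd -0.020 Mz -0.976 F [-4.5 -0.5  1.4] t 35.86
  avg Mz -0.945 sd 0.018 tau6 -0.940 sd 0.0033 t 35.94
```

The knob met its stop at 0. I'll ease off, release, back away and check.

```bash
python3 - <<'E'
from h import *
turn(.0,.02); m.command_gripper(.05); m.hold(.1)
m.servo_line(W((0,0,200)),rate=.2)
m.move_to([.224,.584,.253],[0.2858757,1.55191277,-0.28811589]); print(m.get_time(),m.get_contact_force())
snap("side","pics/s9.png"); snap("top","pics/t9.png")
s=cv2.imread("pics/s9.png")[220:420,230:430];t=cv2.imread("pics/t9.png")[150:350,250:470]
cv2.imwrite("pics/a9.png",np.hstack([cv2.resize(s,(400,400),interpolation=2),cv2.resize(t,(400,364),interpolation=2) if 0 else cv2.resize(t,(400,400),interpolation=2)]))
E
```

```text
-0.001 cmd 0.000 Mz -0.010 F [-3.8 -0.1  0.6] t 36.23
40.2167 [ 0.48454268  1.12540206 -0.36219243]
```

View pics/a9.png

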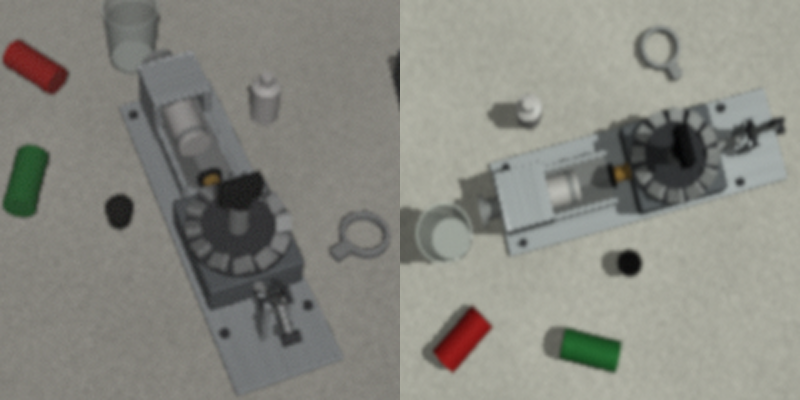

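The handle is back at its start angle and the ram is fully back. The cartridge sits in the hood, the pawl is thrown back, and the bystanders stand where they were.

```bash
python3 -c "
from rig import manip as m
m.sign_off()"
```

```text
the job is handed in; nothing more can be done
```

The job is done and handed in, at about 40 s of the 72 s allowed.

- **Winding:** I turned the knob five clicks. The torque rose from about 2.03 rad, in the fourth click, so the fifth was the "one click more".
- **Force left by the ratchet:** I estimate 8 to 9 N, inside the firm range of 7 to 17 N. This comes from the wrist torque and was not measured directly.
- **Hand off:** with the gripper open, the handle stayed at about 2.6 rad, held by the pawl.
- **Pawl and return:** I pushed the pawl over by its pin, and the camera showed the pin where 2.1 rad puts it. The knob sprang back to about 2.05 rad, and I turned it from there to 0. To feel for the stop I went about 0.02 rad past it, which pressed on it with about 0.95 N m. I eased off before letting go.
- **Final pictures:** the cartridge is in the hood, the ram is fully back, and the pawl is thrown back. The bystanders in view had not moved, and the robot was clear. I did not look at the bottle, wrench and jar again, but the arm worked away from them.
- **Disagreement:** the first loaded reading put home at about 2.14 rad, while the later ones gave about 2.02 to 2.04. I went with the longer average.

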